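# Tip the cup tray so the sauce cups slide to its front

## Robot

A 7-joint arm with a two-finger parallel gripper is mounted at the origin on a cart in front of the work surface, level with it; the furniture and walls round the work are solid. World frame = base frame: x ahead of the robot, y to its left, z up, the work surface at z = 0. Lengths are in m, angles in rad, forces in N, time in s.
With the tool pointing down it reaches from about 0.425 to 0.875 m from the base axis. Payload 4.7 kg.
Tool frame: the origin (TCP) lies at the very end of the fingers, on their centre line; the grasp point (between the pads) lies behind it (ctrl.tcp_to_grasp is the y of the grasp point in the tool frame, in m); y points along the fingers, x is the direction in which the jaws open and shut, and the axes are right-handed (so a half turn about y gives the same grasp; the last joint's range is limited). The gripper opens to 87 mm and grips with 3 to 60 N. Pads are 19 mm wide; open, the fingers measure 117 mm over their backs; the gripper's body (75 mm by 190 mm) begins 51 mm behind the grasp point.
Start: joints at [1.332, 0.321, -0.07, 1.45, 0.023, 1.371, -0.057], TCP at [0.163, -0.629, 0.223] pointing down, gripper open.
Joint ranges: [-2.86, 2.86], [-0.3, 2.09], [-1.38, 1.24], [0.06, 2.45], [-1.56, 4.7], [0.09, 2.05], [-2.69, 2.69]. Speed limits (rad/s): [2.57, 2.57, 3.14, 3.14, 3.14, 3.14, 3.14].

## Interface

Orientations are given as a rotation vector (axis times angle).
In Python, from bench import ctrl, get_image, workorder gives the robot as it stands.
- The arm moves only by the tool drive_tool, never from a script. Its argument "increments" is text: rows parted by semicolons, each of 5 numbers parted by spaces: the shift along the tool's x, y, z in mm, then the turn about the tool's y in degrees, then the closure in counts, from 0 (fully open) to 255 (shut). In form: tx ty tz yaw fingers; .... A call has 1 to 20 rows; each row shifts and turns the commanded pose from where the row before left it, along the tool's axes as they then stand; what a row does not reach is not made up. A row lasts 1/8 s, in which the tool goes at most 62.5 mm and 10.7 degrees, less where a joint would pass 70% of its speed; a pose out of reach is approached as far as the arm can. A call is refused whole if a number of a shift passes 62.5 or a number of a turn 10.7, either way. A call with a gripper value outside its range is refused whole. The fingers move at their own pace and stop on an object; "squeeze" is the grip in N (left out, the last holds). Time passes only in rows, so rows that do not move let the fingers close. It gives the time, the measured TCP pose, the force and the opening at its end, in the units of the state.
- ctrl.get_state(): the state, without advancing time (a new reading comes with each control period).
- get_image(name): name is "side" or "top" or "wrist"; returns a dict with "img" (420x560x3 uint8, red, green, blue), "mtx" (3x3 intrinsics, pixels), "k1" (the pictures are not rectified: a ray, as slopes to the right and down, at radius r is drawn at 1 + k1 r^2 times it, then the intrinsics apply), "camera_from_world" (4x4, takes a point from world to camera coordinates). Camera axes: x right, y up, looking along -z (the intrinsics and any distortion apply to the point x, -y, -z); pixel columns grow to the right and rows downward; lengths in m; the calibration is good to about 2 mm. A picture is of the moment at which its call begins. There is no depth.
- workorder.close_job(): hands the job in, once; it reports no verdict.
The state is a dict: "time": time; "joint_positions": joint angles; "qd": joint speeds; "joint_torque": joint torques, N m; "position": TCP position; "tool_rot": TCP orientation; "ft_force": force on the tool from outside, world axes, zero at the start; "torque": the same for the moment, N m; "grip_width": opening from 0.0 (shut) to 1.0 (fully open).
Only numpy, scipy, OpenCV 4.12 (cv2) and the standard library are available. Lean on these libraries where they do the work, as an engineer would, in place of code of your own. Each camera call takes 0.05 s, during which the arm holds its last target.

## Task

Bring the two steel sauce cups to the front of the tipping tray without touching them: press the tray's black pad down gently until the tray bears on the rubber buffer underneath, and keep it there until both cups have slid down against the front wall. Then stay on the pad and let the tray come back up slowly until it is level again, with both cups still standing at the front; never lean hard on the tray or let it snap back, and leave the things around it alone.

Things in the scene. Friction and masses are not known exactly. Their poses are not given: they have to be found in the camera images.
- tip_stand: Fixed stand of the tipping tray: dark steel base plate 300 x 150 x 8 mm, two side brackets. Origin on the worktop straight under the hinge axis; x points from the front (pad end) to the rear, y along the hinge axis, z up. Hinge axis 110 mm above the worktop. The steel tray on it is 300 x 166 mm: floor from 100 mm in front of the hinge to 200 mm behind it, a middle divider makes two lanes of 77 mm.
- tray_tilt (a joint): Tilt of the tray: 0 = level, where a return spring holds it; grows in rad as the pad end goes down. The spring pushes back with about 2 to 7 N at the pad all the way, and snaps the tray up if let go. A stop ends the tilt somewhere between 0.36 and 0.51 rad, set differently each time: find it by feel.
- tray_front (a point): Point on the tray floor (hinge height when level) at the middle of its front wall's inner face, 96 mm in front of the hinge; moves with the tray. x points along the floor to the rear, y across, z up from the floor. Walls 30 mm high, 4 mm thick. Polished floor: cups start to slide somewhere between 0.25 and 0.35 rad and may take a second or two.
- pad_top (a point): Middle of the top of the press pad outside the front wall: black rubber on a steel tab 88 x 70 mm, low round ridge along its outer edge. Moves with the tray, axes as tray_front. 150 mm in front of the hinge and 31 mm above it when level (141 mm over the worktop); reaching the stop takes it 55 to 77 mm down, almost straight (under 5 mm sideways).
- stop_post: Steel post 26 mm thick under the tray, 75 mm in front of the hinge axis, carrying a brass screw with a rubber buffer, the stop. Origin at the foot of the post, which does not tell how high the screw is set. Once the tray meets the buffer, the force at the pad rises by roughly 3 to 4 N for each mm the pad is pressed further, for a few mm; then it is rigid.
- cup_l: Small steel sauce cup standing in the left lane (+y of the tray), 64 mm across the rim, 52 mm across the foot, 51 mm high, 50 to 100 g. Origin at the centre of its underside; against the front wall it lies about 30 mm behind tray_front.
- cup_r: The same kind of cup in the right lane (-y of the tray).
- bowls_stone: Two nested cream-coloured bowls, 160 mm wide, 76 mm high, to the right: leave alone. Origin at the centre of the underside.
- scissors: Blue-handled scissors, 87 x 199 x 9 mm, to the right: leave alone.
- flour_scoop: Steel flour scoop 168 x 58 x 26 mm, near the front edge to the right: leave alone.
- tip_tray: The tilting tray itself with its pad (one part). Origin on the hinge axis, axes as tray_front.
There are look-alikes about, which are no part of the job. Leave any yellow look-alike of the cup_l alone.

How it is judged:
On the way:
1. the tray is pressed down on to its buffer (at least 4 N on the stop) with both cups slid to the front wall (value of joint tray_tilt above 0.3 rad and contact force between stop_post and tip_tray above 4 N and x of each of cup_l, cup_r in the frame of tray_front below 0.045 m), for 0.3 s.
At the end, for the whole second after the job is handed in: The tray is back level (within 0.03 rad) and both cups stand upright and still in their own lanes at the front wall (centre at most 45 mm behind it, i.e. within about 15 mm of touching) (value of joint tray_tilt below 0.03 rad and x of cup_l in the frame of tray_front between 0 and 0.045 m and x of cup_r in the frame of tray_front between 0 and 0.045 m and y of cup_l in the frame of tray_front above 0.015 m and y of cup_r in the frame of tray_front below -0.015 m and angle between each of cup_l, cup_r's own z axis and vertical below 0.1 rad and linear speed of each of cup_l, cup_r below 0.02 m/s).
It fails at once if the tray or its pad is pressed with more than 20 N (contact force between tip_tray and the fingers above 20 N or contact force between tip_tray and the arm above 20 N).
It fails at once if the tray snaps back (faster than 1 rad/s towards level) (velocity of joint tray_tilt below -1 rad/s).
It fails at once if the robot touches a cup (contact force between any of cup_l, cup_r and the fingers above 0.3 N or contact force between any of cup_l, cup_r and the arm above 0.3 N).
It fails at once if a cup falls over (angle between any of cup_l, cup_r's own z axis and vertical above 1 rad).
It fails at once if the bowls, scissors or scoop are moved by more than 15 mm (distance of any of bowls_stone, scissors, flour_scoop from where it was at the start of the episode above 0.015 m).
It also fails if it takes over 48 s, if anything falls off the work surface, if the arm or the gripper's body presses on something with over 40 N, if the wrist force passes 120 N, or if a joint passes its speed limit or range.

## Working session

There is one attempt and no reset: what is moved stays moved. The work goes in short steps, Python scripts to look and compute and a tool call to move; the robot and the scene stay as the last step left them, time stands still between calls to the robot, and variables do not carry over. Pictures are saved under pics/ and viewed, and the job is handed in when it is done.

Besides the shell and the picture viewer there is one more tool, called after "Request:" in YAML: its name, and indented under it one key for each argument. drive_tool: Moves the arm, as the interface text tells. Its arguments: {"type":"object","properties":{"increments":{"type":"string"},"squeeze":{"type":"number"}},"required":["increments"]}

```bash
mkdir -p pics; cat > h.py <<'E'
import numpy as np,cv2
from bench import ctrl,get_image,workorder
def save(n,f):
    d=get_image(n); cv2.imwrite('pics/'+f,d['img'][:,:,::-1]); np.savez('pics/'+f[:-4]+'.npz',**{k:d[k] for k in('img','mtx','k1','camera_from_world')}); return d
def proj(d,P):
    P=np.atleast_2d(P);T=np.array(d['camera_from_world']);c=P@T[:3,:3].T+T[:3,3]
    s=np.c_[c[:,0]/-c[:,2],-c[:,1]/-c[:,2]];r2=(s**2).sum(1,keepdims=True);s=s*(1+float(d['k1'])*r2)
    return s@np.array(d['mtx'])[:2,:2].T+np.array(d['mtx'])[:2,2]
def ray(d,uv):
    m=np.array(d['mtx']);s=cv2.undistortPoints(np.array(uv,float).reshape(-1,1,2),m,np.array([float(d['k1']),0,0,0])).reshape(-1,2)
    T=np.array(d['camera_from_world']);R=T[:3,:3];o=-R.T@T[:3,3]
    v=np.c_[s[:,0],-s[:,1],-np.ones(len(s))]@R
    return o,v
def plane(d,uv,z):
    o,v=ray(d,uv);return o+v*((z-o[2])/v[:,2])[:,None]
E
python3 - <<'E'
from h import *
for n in('side','top','wrist'):
    d=save(n,n+'0.png');T=np.array(d['camera_from_world']);print(n,-T[:3,:3].T@T[:3,3],d['k1'],d['mtx'][0])
s=ctrl.get_state();print(s,ctrl.tcp_to_grasp)
E
```

```text
side [ 0.3642594  -1.15714747  0.94510123] 0.007915146373397151 [534.68611994   0.         270.77486268]
top [ 0.45197452 -0.01547417  1.15382392] 0.0048843198454164355 [442.01644877   0.         279.94296307]
wrist [ 0.22601867 -0.61221127  0.38414605] -0.06474493848513445 [322.14694007   0.         279.5873521 ]
{'time': 0.15, 'joint_positions': array([ 1.33209008,  0.32161439, -0.07007689,  1.45138677,  0.02261482,
        1.37077634, -0.05689139]), 'qd': array([ 0.00020924,  0.00040632,  0.00010052, -0.00325893, -0.00102336,
       -0.00194359, -0.00016238]), 'joint_torque': array([-2.33697720e-04, -4.91799581e+01, -4.04603910e-01, -3.12875390e+01,
       -6.38788263e-02,  4.04896145e-02,  8.48376021e-05]), 'position': array([ 0.1624236 , -0.62896106,  0.22174161]), 'tool_rot': array([-1.31745463,  1.02180421, -1.01986113]), 'ft_force': array([-0.18045734,  0.21091019, -0.40278664]), 'torque': array([ 0.00481497, -0.01323784,  0.01878437]), 'grip_width': 0.9978704102382665} -0.0187
```

View pics/side0.png

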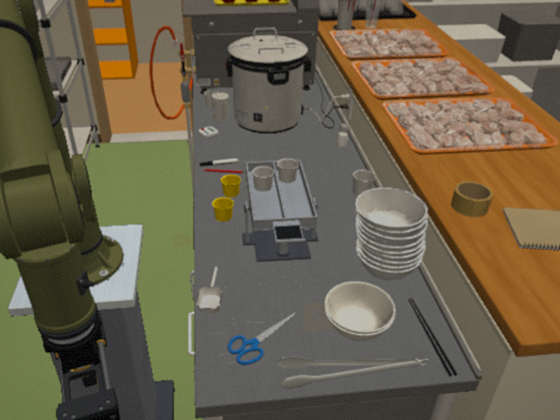

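View pics/top0.png

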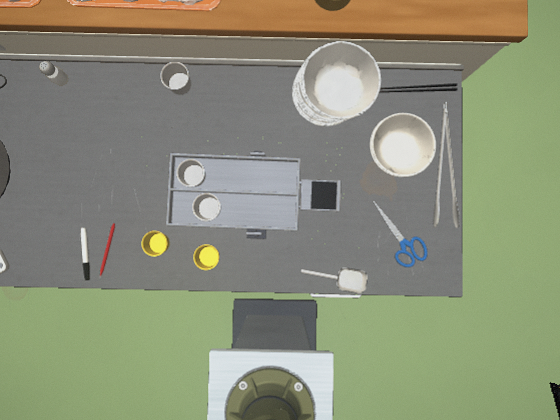

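View pics/wrist0.png

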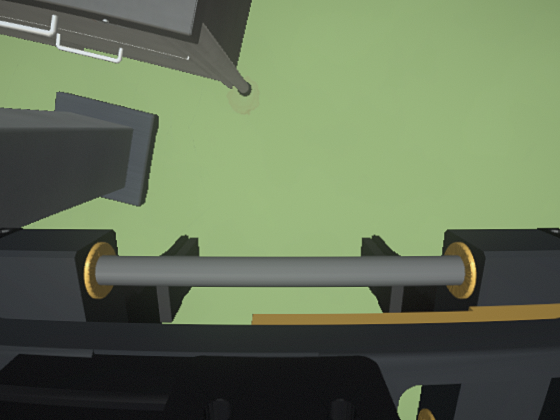

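```bash
python3 - <<'E'
from h import *
from scipy.spatial.transform import Rotation as R
d=dict(np.load('pics/top0.npz'));im=d['img']
print(R.from_rotvec(ctrl.get_state()['tool_rot']).as_matrix().round(3))
g=im.max(2)
m=np.zeros(g.shape,np.uint8);m[160:230,290:350]=(g[160:230,290:350]<45)*255
n,l,st,c=cv2.connectedComponentsWithStats(m)
for i in range(1,n):
  if st[i,4]>60:print(st[i],c[i],plane(d,c[i],.141))
cs,_=cv2.findContours(m,0,2);b=max(cs,key=cv2.contourArea);r=cv2.minAreaRect(b);print(r);print(plane(d,cv2.boxPoints(r),.141))
# tray rim outline corners eyeballed
print(plane(d,[[171,154],[300,159],[298,229],[168,226],[341,180],[339,210],[302,180],[302,209]],.14))
crop=cv2.resize(im[140:245,150:360],None,fx=3.8,fy=3.8,interpolation=cv2.INTER_CUBIC);cv2.imwrite('pics/crop_top.png',crop[:,:,::-1])
s=dict(np.load('pics/side0.npz'))['img'][140:280,180:340];cv2.imwrite('pics/crop_side.png',cv2.resize(s,None,fx=4,fy=4,interpolation=cv2.INTER_CUBIC)[:,:,::-1])
E
```

```text
[[ 0.25  -0.     0.968]
 [-0.968  0.001  0.25 ]
 [-0.001 -1.    -0.   ]]Traceback (most recent call last):
  File "<stdin>", line 10, in <module>
ValueError: max() iterable argument is empty
```

```bash
sleep 1
python3 - <<'E'
from h import *
d=dict(np.load('pics/top0.npz'));im=d['img']
g=cv2.cvtColor(im,cv2.COLOR_RGB2GRAY)
print(im.dtype,im.shape,g[170:222:5,296:346:4])
m=np.zeros(g.shape,np.uint8);m[160:230,290:350]=(g[160:230,290:350]<40)*255
cs,_=cv2.findContours(m,0,2)
print(len(cs))
if cs:
  b=max(cs,key=cv2.contourArea);r=cv2.minAreaRect(b);print(r);print(plane(d,cv2.boxPoints(r),.141),plane(d,r[0],.141))
print(plane(d,[[171,154],[300,159],[298,229],[168,226],[341,180],[339,210],[302,180],[302,209]],.14).round(3))
crop=cv2.resize(im[140:245,150:360],None,fx=3.8,fy=3.8,interpolation=cv2.INTER_CUBIC);cv2.imwrite('pics/crop_top.png',crop[:,:,::-1])
s=dict(np.load('pics/side0.npz'))['img'][140:280,180:340];cv2.imwrite('pics/crop_side.png',cv2.resize(s,None,fx=4,fy=4,interpolation=cv2.INTER_CUBIC)[:,:,::-1])
E
```

```text
uint8 (420, 560, 3) [[175 117 122 123 126 122 122 122 121 121 121 122 125]
 [172 117 120 119 123 120 121 120 124 124 121 120 123]
 [158 107 168 164 150 153 157 177 145 149 133 137 124]
 [159 114 175 176  65  54  52  54  50  54  63 135 123]
 [169 118 170 171  50  56  54  51  54  56  91 132 128]
 [138 112 173 173  49  57  58  53  52  53 107 143 121]
 [178 126 168 173  53  56  55  59  56  52 120 131 122]
 [161 137 179 180  58  60  56  55  56  50 127 123 126]
 [155 117 114 126 136 146 147 144 150 134 154 117 124]
 [167 124 121 122 124 123 124 124 121 122 120 122 123]
 [170 124 125 124 124 123 121 125 126 125 124 125 125]]
0
[[ 0.63   0.24   0.14 ]
 [ 0.625 -0.058  0.14 ]
 [ 0.463 -0.057  0.14 ]
 [ 0.463  0.241  0.14 ]
 [ 0.578 -0.154  0.14 ]
 [ 0.509 -0.15   0.14 ]
 [ 0.576 -0.064  0.14 ]
 [ 0.509 -0.065  0.14 ]]
```

View pics/crop_top.png

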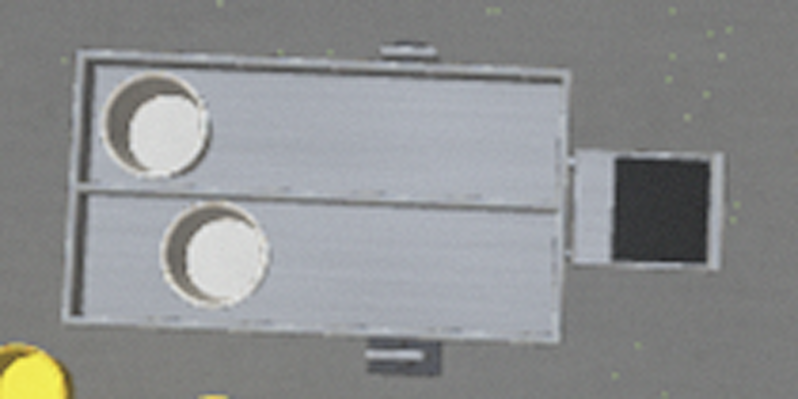

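View pics/crop_side.png

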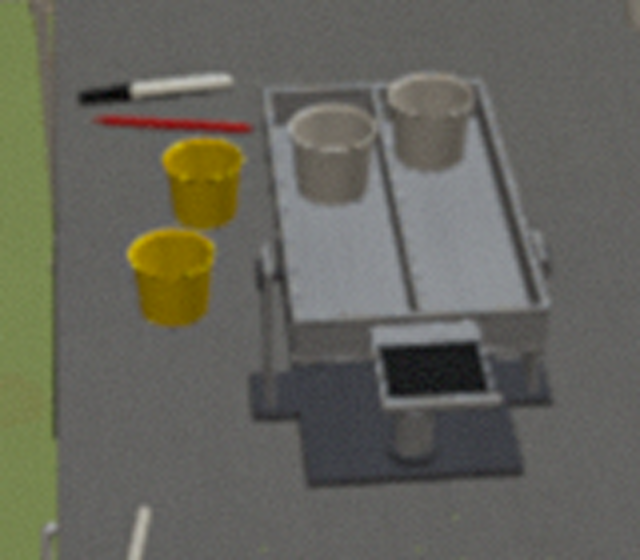

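```bash
cat > rows.py <<'E'
from h import *
from scipy.spatial.transform import Rotation as R
def rows(goal,n,yaw_tot=0.):
    s=ctrl.get_state();p=np.array(s['position']);M=R.from_rotvec(s['tool_rot'])
    st=(np.array(goal)-p)/n
    out=[]
    for i in range(n):
        t=M.inv().apply(st)*1000;out.append("%.0f %.0f %.0f %.1f 255"%(t[0],t[1],t[2],yaw_tot/n))
        M=M*R.from_rotvec([0,np.radians(yaw_tot/n),0])
    print('; '.join(out));print(M.as_matrix().round(2))
E
python3 - <<'E'
from rows import *
d=dict(np.load('pics/top0.npz'));im=d['img']
g=cv2.cvtColor(im,cv2.COLOR_RGB2GRAY)
m=np.zeros(g.shape,np.uint8);m[160:230,290:350]=(g[160:230,290:350]<90)*255
cs,_=cv2.findContours(m,0,2)
b=max(cs,key=cv2.contourArea);r=cv2.minAreaRect(b);print(r,len(cs));bx=plane(d,cv2.boxPoints(r),.141);print(bx.round(4))
P=plane(d,r[0],.141)[0];print(P)
e=plane(d,[[171,154],[300,159],[298,229],[168,226]],.14);a=(e[1]-e[0]+e[2]-e[3])[:2];a/=np.linalg.norm(a);print('front dir',a)
fw=(e[1]+e[2])/2;print('front wall mid',fw,'expect pad centre',fw[:2]+a*.05)
for n,uv in(('far cup',(191,173)),('near cup',(206,207)),):print(n,plane(d,uv,.16))
rows([P[0],P[1],.20],18,-75.5)
E
```

```text
((323.5, 195.0), (26.0, 25.0), 90.0) 2
[[ 0.5719 -0.0846  0.141 ]
 [ 0.5732 -0.1421  0.141 ]
 [ 0.5132 -0.1431  0.141 ]
 [ 0.5119 -0.0857  0.141 ]]
[ 0.54251219 -0.11388697  0.141     ]
front dir [-0.00770787 -0.99997029]
front wall mid [ 0.5439789 -0.0575687  0.14     ] expect pad centre [ 0.5435935  -0.10756721]
far cup [[0.58374881 0.18851212 0.16      ]]
near cup [[0.50752695 0.15203912 0.16      ]]
-22 1 28 -4.2 255; -20 1 29 -4.2 255; -18 1 31 -4.2 255; -16 1 32 -4.2 255; -13 1 33 -4.2 255; -11 1 34 -4.2 255; -9 1 35 -4.2 255; -6 1 35 -4.2 255; -3 1 35 -4.2 255; -1 1 36 -4.2 255; 2 1 36 -4.2 255; 4 1 35 -4.2 255; 7 1 35 -4.2 255; 9 1 34 -4.2 255; 12 1 33 -4.2 255; 14 1 33 -4.2 255; 17 1 31 -4.2 255; 19 1 30 -4.2 255
[[ 1. -0.  0.]
 [-0.  0.  1.]
 [-0. -1.  0.]]
```

Request:
drive_tool:
  increments: "-22 1 28 -4.2 255; -20 1 29 -4.2 255; -18 1 31 -4.2 255; -16 1 32 -4.2 255; -13 1 33 -4.2 255; -11 1 34 -4.2 255; -9 1 35 -4.2 255; -6 1 35 -4.2 255; -3 1 35 -4.2 255; -1 1 36 -4.2 255; 2 1 36 -4.2 255; 4 1 35 -4.2 255; 7 1 35 -4.2 255; 9 1 34 -4.2 255; 12 1 33 -4.2 255; 14 1 33 -4.2 255; 17 1 31 -4.2 255; 19 1 30 -4.2 255; 0 0 0 0 255; 0 0 0 0 255"
  squeeze: 20

```text
time: 2.65
position: [0.5434, -0.1146, 0.2043]
tool_rot: [-1.571, -0.001, 0.002]
ft_force: [-0.2, 0.7, -0.8]
grip_width: 0.004
```

```bash
python3 - <<'E'
from h import *
for n in('side','top','wrist'): save(n,n+'1.png')
a=[cv2.imread('pics/%s1.png'%n) for n in('side','wrist')]
cv2.imwrite('pics/v1.png',np.hstack([cv2.resize(a[0][130:290,170:370],(400,320)),cv2.resize(a[1],(400,320))]))
E
```

```text
(no output)
```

View pics/v1.png

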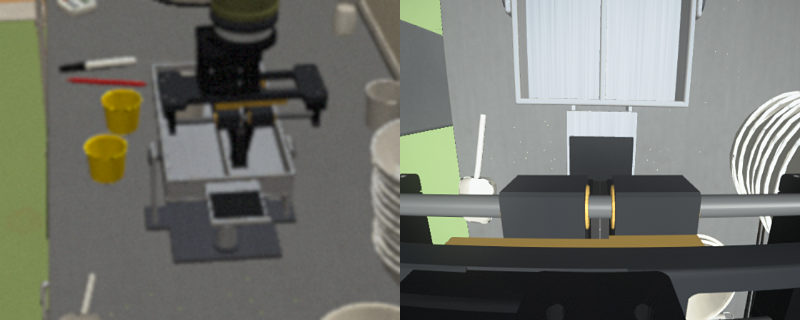

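View pics/top1.png

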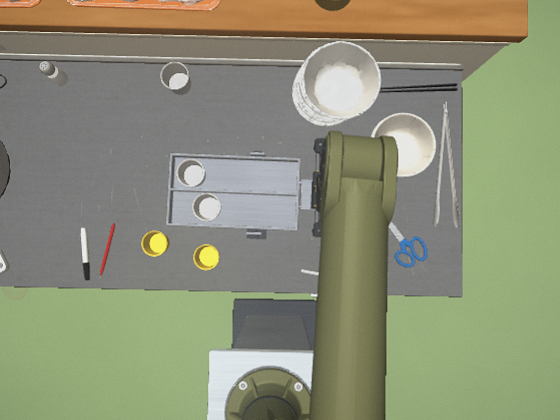

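Request:
drive_tool:
  increments: "0 12 0 0 255; 0 12 0 0 255; 0 12 0 0 255; 0 10 0 0 255; 0 6 0 0 255; 0 3 0 0 255; 0 0 0 0 255; 0 0 0 0 255"

```text
time: 3.8
position: [0.5438, -0.1146, 0.15]
tool_rot: [-1.571, -0.002, 0.001]
ft_force: [-0.1, -0.8, -0.1]
grip_width: 0.005
```

Request:
drive_tool:
  increments: "0 2 0 0 255; 0 2 0 0 255; 0 2 0 0 255; 0 2 0 0 255; 0 2 0 0 255; 0 0 0 0 255"

```text
time: 4.55
position: [0.5435, -0.115, 0.1398]
tool_rot: [-1.571, -0.001, 0.001]
ft_force: [-1.3, -0.7, 3.3]
grip_width: 0.008
```

Request:
drive_tool:
  increments: "0 2 0 0 255; 0 2 0 0 255; 0 3 0 0 255; 0 3 0 0 255; 0 3 0 0 255; 0 3 0 0 255; 0 3 0 0 255; 0 3 0 0 255; 0 3 0 0 255"

```text
time: 5.68
position: [0.5438, -0.1148, 0.1145]
tool_rot: [-1.571, -0.002, 0.0]
ft_force: [0.8, -4.9, 3.5]
grip_width: 0.005
```

Request:
drive_tool:
  increments: "0 2 0 0 255; 0 2 0 0 255; 0 2 0 0 255; 0 2 0 0 255; 0 2 0 0 255; 0 2 0 0 255; 0 2 0 0 255; 0 0 0 0 255"

```text
time: 6.68
position: [0.5435, -0.1142, 0.1004]
tool_rot: [-1.57, -0.001, 0.001]
ft_force: [2.2, -4.3, 4.0]
grip_width: 0.005
```

Request:
drive_tool:
  increments: "0 1 -1 0 255; 0 2 -1 0 255; 0 2 0 0 255; 0 2 0 0 255; 0 2 0 0 255; 0 0 0 0 255"

```text
time: 7.42
position: [0.5429, -0.1165, 0.091]
tool_rot: [-1.571, -0.0, 0.002]
ft_force: [0.0, 0.7, 4.0]
grip_width: 0.005
```

```bash
python3 - <<'E'
from h import *
d=save('top','top2.png')
cv2.imwrite('pics/v2.png',cv2.resize(d['img'][130:245,150:360,::-1],None,fx=3.5,fy=3.5))
E
```

```text
(no output)
```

View pics/v2.png

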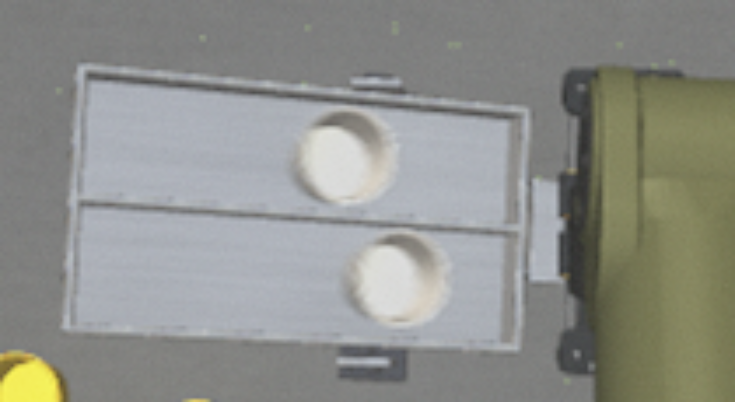

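Both cups are already sliding forward, at crop (345,157) and (398,280). I'll hold the tray here so they arrive gently.

Request:
drive_tool:
  increments: "0 0 0 0 255; 0 0 0 0 255; 0 0 0 0 255; 0 0 0 0 255; 0 0 0 0 255; 0 0 0 0 255; 0 0 0 0 255; 0 0 0 0 255"

```text
time: 8.48
position: [0.5433, -0.1168, 0.0914]
tool_rot: [-1.571, -0.001, 0.001]
ft_force: [-2.3, -0.8, 2.7]
grip_width: 0.007
```

```bash
python3 - <<'E'
from h import *
d=save('top','top3.png')
cv2.imwrite('pics/v3.png',cv2.resize(d['img'][130:245,150:360,::-1],None,fx=3.5,fy=3.5))
E
```

```text
(no output)
```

View pics/v3.png

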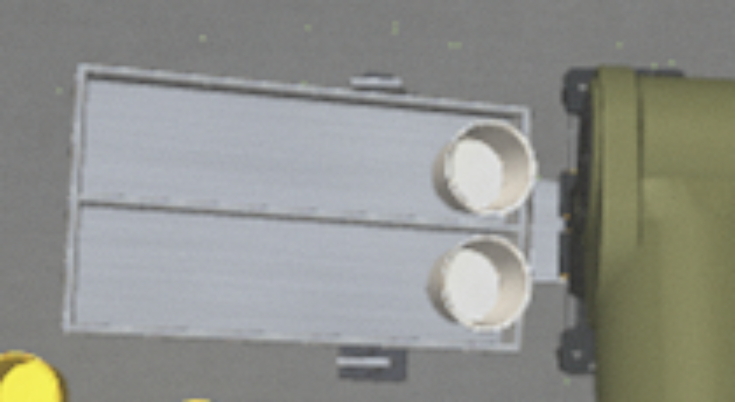

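Request:
drive_tool:
  increments: "0 1 0 0 255; 0 1 0 0 255; 0 1 0 0 255; 0 1 0 0 255; 0 1 0 0 255; 0 0 0 0 255"

```text
time: 9.28
position: [0.5437, -0.1164, 0.0865]
tool_rot: [-1.571, -0.002, 0.001]
ft_force: [-2.2, -0.4, 2.7]
grip_width: 0.002
```

Request:
drive_tool:
  increments: "0 1 0 0 255; 0 1 0 0 255; 0 0 0 0 255"

```text
time: 9.65
position: [0.5438, -0.1164, 0.0846]
tool_rot: [-1.571, -0.002, 0.001]
ft_force: [-0.0, 0.8, 2.9]
grip_width: 0.006
```

Request:
drive_tool:
  increments: "0 1 0 0 255; 0 1 0 0 255; 0 0 0 0 255"

```text
time: 10.02
position: [0.5438, -0.1166, 0.0826]
tool_rot: [-1.571, -0.002, 0.001]
ft_force: [-0.1, 0.1, 2.4]
grip_width: 0.007
```

```bash
python3 - <<'E'
from h import *
print([ctrl.get_state()[k] for k in('time','position','ft_force')])
E
```

```text
[10.025, array([ 0.54379013, -0.11659742,  0.08258016]), array([-0.05369189,  0.12026211,  2.44087869])]
```

Request:
drive_tool:
  increments: "0 1 0 0 255; 0 1 0 0 255; 0 0 0 0 255"

```text
time: 10.4
position: [0.5436, -0.1167, 0.0805]
tool_rot: [-1.571, -0.001, 0.001]
ft_force: [1.3, -0.6, 2.5]
grip_width: 0.006
```

Request:
drive_tool:
  increments: "0 1 0 0 255; 0 1 0 0 255; 0 0 0 0 255"

```text
time: 10.78
position: [0.5435, -0.1166, 0.0784]
tool_rot: [-1.571, -0.001, 0.001]
ft_force: [0.5, 0.4, 3.1]
grip_width: 0.009
```

Request:
drive_tool:
  increments: "0 1 0 0 255; 0 1 0 0 255; 0 0 0 0 255"

```text
time: 11.15
position: [0.5434, -0.1166, 0.0764]
tool_rot: [-1.571, -0.001, 0.001]
ft_force: [0.0, 0.1, 3.6]
grip_width: 0.005
```

Request:
drive_tool:
  increments: "0 1 0 0 255; 0 1 0 0 255; 0 0 0 0 255"

```text
time: 11.52
position: [0.5434, -0.1166, 0.0745]
tool_rot: [-1.571, -0.001, 0.001]
ft_force: [-0.6, 0.7, 4.5]
grip_width: 0.005
```

Request:
drive_tool:
  increments: "0 1 0 0 255; 0 0 0 0 255; 0 0 0 0 255"

```text
time: 11.9
position: [0.5435, -0.1165, 0.0738]
tool_rot: [-1.571, -0.001, 0.001]
ft_force: [-0.3, 0.7, 5.2]
grip_width: 0.003
```

Request:
drive_tool:
  increments: "0 1 0 0 255; 0 0 0 0 255; 0 0 0 0 255"

```text
time: 12.28
position: [0.5435, -0.1164, 0.0731]
tool_rot: [-1.571, -0.001, 0.001]
ft_force: [-1.3, 0.6, 7.9]
grip_width: 0.004
```

Request:
drive_tool:
  increments: "0 1 0 0 255; 0 0 0 0 255; 0 0 0 0 255"

```text
time: 12.65
position: [0.5436, -0.1163, 0.0725]
tool_rot: [-1.571, -0.001, 0.001]
ft_force: [-2.5, 0.7, 9.3]
grip_width: 0.006
```

Request:
drive_tool:
  increments: "0 0 0 0 255; 0 0 0 0 255; 0 0 0 0 255; 0 0 0 0 255; 0 0 0 0 255; 0 0 0 0 255"

```text
time: 13.4
position: [0.5436, -0.1163, 0.0724]
tool_rot: [-1.571, -0.001, 0.001]
ft_force: [-1.9, 1.1, 10.6]
grip_width: 0.005
```

```bash
python3 - <<'E'
from h import *
d=save('top','top4.png')
cv2.imwrite('pics/v4.png',cv2.resize(d['img'][130:245,150:360,::-1],None,fx=3.5,fy=3.5))
E
```

```text
(no output)
```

View pics/v4.png

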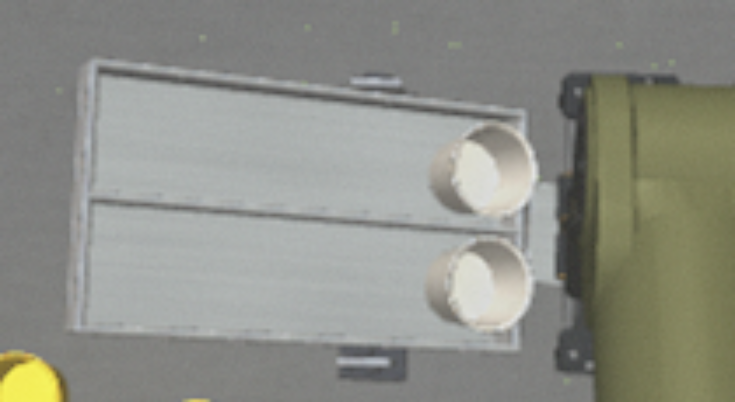

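Both cups are at the front wall (crop (485,170) and (480,285)) with about 10 N on the pad, so the tray is on the buffer. I'll ease it up now.

Request:
drive_tool:
  increments: "0 -1 0 0 255; 0 -1 0 0 255; 0 -1 0 0 255; 0 -1 0 0 255; 0 -2 0 0 255; 0 -2 0 0 255; 0 -2 0 0 255; 0 -2 0 0 255; 0 -2 0 0 255; 0 -2 0 0 255; 0 -2 0 0 255; 0 -2 0 0 255; 0 0 0 0 255"

```text
time: 15.08
position: [0.5434, -0.1166, 0.0917]
tool_rot: [-1.571, -0.001, 0.001]
ft_force: [0.3, -2.6, 2.2]
grip_width: 0.005
```

Request:
drive_tool:
  increments: "0 -2 0 0 255; 0 -2 0 0 255; 0 -2 0 0 255; 0 -2 0 0 255; 0 -2 0 0 255; 0 -2 0 0 255; 0 -2 0 0 255; 0 -2 0 0 255; 0 -2 0 0 255; 0 -2 0 0 255; 0 0 0 0 255"

```text
time: 16.45
position: [0.5436, -0.1165, 0.1117]
tool_rot: [-1.571, -0.001, 0.001]
ft_force: [-1.4, -2.8, 2.7]
grip_width: 0.003
```

Request:
drive_tool:
  increments: "0 -2 0 0 255; 0 -2 0 0 255; 0 -2 0 0 255; 0 -2 0 0 255; 0 -2 0 0 255; 0 -2 0 0 255; 0 -2 0 0 255; 0 -2 0 0 255; 0 -1 0 0 255; 0 -1 0 0 255; 0 -1 0 0 255; 0 0 0 0 255"

```text
time: 17.95
position: [0.5435, -0.1165, 0.1306]
tool_rot: [-1.571, -0.001, 0.001]
ft_force: [-0.3, 1.8, 2.2]
grip_width: 0.005
```

Request:
drive_tool:
  increments: "0 -1 0 0 255; 0 -1 0 0 255; 0 -1 0 0 255; 0 -1 0 0 255; 0 -1 0 0 255; 0 -1 0 0 255; 0 -1 0 0 255; 0 -1 0 0 255; 0 -1 0 0 255; 0 -1 0 0 255; 0 0 0 0 255"

```text
time: 19.32
position: [0.5435, -0.1166, 0.1406]
tool_rot: [-1.571, -0.001, 0.001]
ft_force: [-0.3, 0.8, 2.4]
grip_width: 0.008
```

Request:
drive_tool:
  increments: "0 -1 0 0 255; 0 -1 0 0 255; 0 -1 0 0 255; 0 -1 0 0 255; 0 -1 0 0 255; 0 -1 0 0 255; 0 0 0 0 255; 0 0 0 0 255"

```text
time: 20.32
position: [0.5435, -0.1166, 0.1465]
tool_rot: [-1.571, -0.001, 0.001]
ft_force: [-0.0, 0.6, -0.2]
grip_width: 0.007
```

```bash
python3 - <<'E'
from h import *
a=save('top','top5.png');b=save('side','side5.png')
cv2.imwrite('pics/v5.png',np.vstack([cv2.resize(a['img'][140:240,150:360],(735,350)),cv2.resize(b['img'][150:230,200:370],(735,346))])[:600,:,::-1][:])
E
```

```text
(no output)
```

View pics/v5.png

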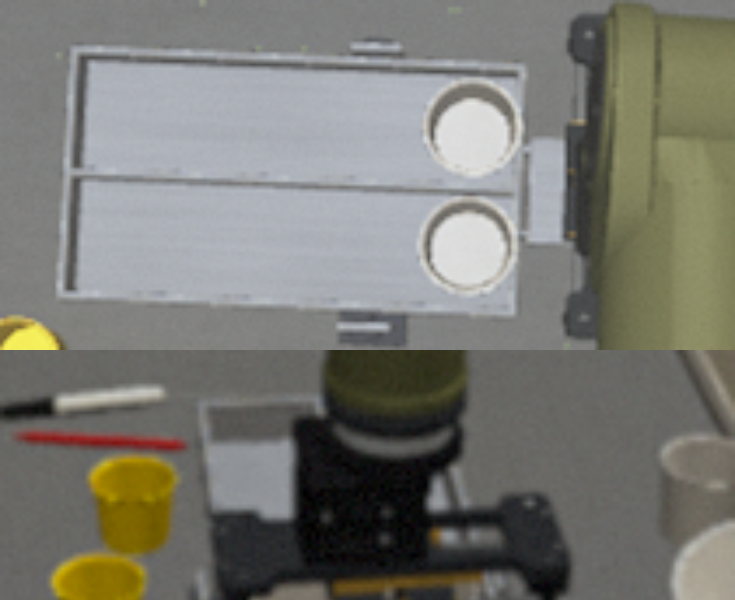

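```bash
python3 - <<'E'
from h import *
a=np.load('pics/top0.npz')['img'].astype(int);d=dict(np.load('pics/top5.npz'));b=d['img'].astype(int)
print('tray rear corner diff',np.abs(a-b)[145:160,162:185].mean(),np.abs(a-b)[215:235,162:185].mean(),'noise ref',np.abs(a-b)[100:140,60:150].mean())
w=plane(d,[[298.5,175],[296.5,215]],.14);c=plane(d,[[150+472/3.5,140+127/3.5],[150+468/3.5,140+246/3.5]],.161)
print('front wall outer',w,'rim centres',c)
print(ctrl.get_state()['ft_force'])
workorder.close_job()
E
```

```text
tray rear corner diff 3.6154589371980674 4.139855072463768 noise ref 3.595833333333333
front wall outer [[ 0.58756242 -0.05550122  0.14      ]
 [ 0.49510144 -0.05283249  0.14      ]] rim centres [[ 0.58111279 -0.02391497  0.161     ]
 [ 0.5041459  -0.02308617  0.161     ]]
[ 0.35953297 -0.00287637  0.40418941]
the job is handed in; nothing more can be done
```

I pressed the pad down with closed fingers until the tray sat on its buffer. Both cups slid down against the front wall, and I let the tray back up in 1–2 mm steps. The job was handed in at about 20 s.

- **Stop:** the pad force climbed from about 3 N to 10.6 N at roughly 68 mm of travel. I held it there for about 1 s and saw no pad reading above 10.6 N.
- **Level:** in the top picture the tray's rear corners match the start picture to within about image noise. The fingers are about 5 mm clear of the pad, with almost no force on them.
- **Cups:** both stand upright in their own lanes. Their centres measure about 26–28 mm behind the front wall's inner face; the limit is 45 mm.
- **Disagreement:** the 26–28 mm is slightly under the 30 mm expected for a cup touching the wall, which is about the accuracy of my wall-edge reading.
- **Not checked:** the gripper hid the front of the tray in the last side picture, so the cups were checked from the top view only. I did not measure the bowls, scissors or scoop at the end, but the arm passed well above them.

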